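# Ready the bottle rack under the opener

## Task

The bottle rack has been stood on its long edge to dry, in front of the opener. First push the opener's catch tray fully home with the fingertips so that it is out of the way, then gently push the standing rack over, away from the robot, so that it lies flat on its base where it stood, with its five slots facing up. Only push: do not grip or lift the rack, and leave the bottles, can, bowl and plant where they are.

Things in the scene. Friction and masses are not known exactly. Their poses are not given: they have to be found in the camera images.
- rack: beech bottle rack, loose block 390 long, 110 wide, 36 thick, about 0.75 kg; one broad face has a row of five blind round slots (66 diameter, 26 deep, 75 apart), the other is the plain base. Origin at the block's centre; own y along the length, x out of the base (slots open to -x), z along the width. Starts on its long edge: z up, slots facing the robot, base facing the opener
- rack_top (a point): midpoint of the rack's upper long edge face as it stands, 55 from its centre along its own z, 110 above the sill at the start. A plain strip 22 wide lies between the slots and this edge. Pushed near this edge the rack tips, without sliding, about its lower edge on the opener side, and falls by itself once past about 18 degrees
- tray (a joint): slide of the opener's catch tray in m: 0 fully home, positive = pulled out towards the robot (up to 0.125). It has light friction (about 1.5 N), stays where it is left and stops hard at 0
- tray_front (a point): centre of the front face (robot side) of the dark steel tray's plain flat front panel, 114 wide, 68 tall, no handle; its top edge is 34 above this point, 76 above the sill. Moves with the tray. At the start the gap between this point and the rack's base face is at least 50. Own axes as the opener's
- opener: fixed station: white pier 200 wide, 215 tall with a stainless opener, above a steel tray housing 126 wide, 91 tall; origin on the sill at the middle of the housing's front edge. Own x points away from the robot (the tray slides home along +x), y left, z up. Behind the front edge: opener from 74 (161 to 189 above the sill), pier from 110
- bottle1: bystander: closed clear glass bottle with a brass cap, diameter 60, 200 tall, standing; origin at the centre of its underside, z up
- bottle2: bystander: closed clear glass bottle with a brass cap, diameter 60, 200 tall, standing; origin at the centre of its underside, z up
- bottle3: bystander: closed clear glass bottle with a brass cap, diameter 60, 200 tall, standing; origin at the centre of its underside, z up
- can: bystander: red aluminium can, diameter 66, 115 tall, standing; origin at the centre of its underside, z up
- bowl: bystander: white ceramic bowl of crown caps, rim diameter 120, 50 tall; origin at the centre of its underside, z up
- pot: bystander: terracotta pot with a small green plant, diameter 92, about 130 tall; origin at the centre of its underside, z up

How it is judged (in metres and radians):
On the way, in this order (a step that is already met when the one before it is completed fails the run):
1. the catch tray is fully home while the rack still stands (value of joint tray below 0.005 m and angle between rack's own z axis and vertical below 0.1 rad), for 0.1 s.
2. the rack lies flat on its base, slots up (angle between rack's own x axis and vertical above 3.09 rad and height (world z) of rack below 0.024 m), for 0.2 s.
At the end, for the whole second after the job is handed in: tray within 5 mm of fully home; rack at rest flat on the sill on its base, slots up (within 3 degrees), its centre no more than 140 mm from where it started (tipping in place moves it about 85 mm); bottles, can, bowl and plant within 25 mm of their starts (all of step 2 and value of joint tray below 0.005 m and distance of rack from where it was at the start of the episode below 0.14 m and linear speed of rack below 0.02 m/s and not (distance of bottle1 from where it was at the start of the episode above 0.025 m) and not (distance of bottle2 from where it was at the start of the episode above 0.025 m) and not (distance of bottle3 from where it was at the start of the episode above 0.025 m) and not (distance of can from where it was at the start of the episode above 0.025 m) and not (distance of bowl from where it was at the start of the episode above 0.025 m) and not (distance of pot from where it was at the start of the episode above 0.025 m)); the robot touches nothing.
It fails at once if the rack was lifted off the sill (its centre rose above 72 mm) (height (world z) of rack above 0.072 m).
It fails at once if the rack was gripped or pressed hard (over 25 N from the fingers) (contact force between the fingers and rack above 25 N).
It fails at once if the rack was tipped while the tray was still out (value of joint tray above 0.02 m and angle between rack's own z axis and vertical above 0.3 rad).
It fails at once if a bottle, the can, the bowl or the plant was moved by more than 25 mm or tipped (distance of any of bottle1, bottle2, bottle3, can, bowl, pot from where it was at the start of the episode above 0.025 m or angle between any of bottle1, bottle2, bottle3, can, bowl, pot's own z axis and vertical above 0.3 rad).
It also fails if it takes over 48 s, if anything falls off the work surface, if the arm or the gripper's body presses on something with over 40 N, if the wrist force passes 120 N, or if a joint passes its speed limit or range.

## Robot

A 6-joint arm with a two-finger parallel gripper is mounted at the origin on the work surface. World frame = base frame: x ahead of the robot, y to its left, z up, the work surface at z = 0. Lengths are in mm, angles in rad, forces in N, time in s.
With the tool pointing down it reaches from about 350 to 875 mm from the base axis. Payload 4.2 kg.
Tool frame: the origin (TCP) lies at the very end of the fingers, on their centre line; the grasp point (between the pads) lies 19 mm behind it (ctrl.grip_point_offset is the distance from the TCP to the grasp point, in mm); x points along the fingers, y is the direction in which the jaws open and shut, and the axes are right-handed (so a half turn about x gives the same grasp; the last joint's range is limited). The gripper opens to 85 mm and grips with 20 to 120 N. Pads are 22 mm wide; open, the fingers measure 114 mm over their backs; the gripper's body (76 mm by 85 mm) begins 54 mm behind the grasp point. The pads swing forward as they close: fully open they stand 13 mm farther back than shut.
Start: joints at [-0.867, 0.385, 0.008, 0, -1.194, -0.259], TCP at [268.935, -564.157, 231.312] pointing down, gripper open.
Joint ranges: [-3.14, 3.14], [-1.21, 2.06], [-1.07, 1.41], [-3.16, 2.05], [-2.99, -0.16], [-3.1, 3.1]. Speed limits (rad/s): [2.79, 2.79, 3.14, 3.14, 3.14, 3.14].

## Interface

Orientations are given as a rotation vector (axis times angle).
In Python, from rig import ctrl, cams gives the robot as it stands.
- The arm moves only by the tool arm_command, never from a script. Its argument "increments" is a list of rows, each an object of numbers: "tx", "ty", "tz": the shift along the world's x, y, z in mm; "ax", "ay", "az": the turn, a rotation vector about the world's x, y, z in degrees; "hand": the gripper's target within -1 to 1 (shut at 1, half-way at 0, fully open at -1). In form: [{"tx": .., "ty": .., "tz": .., "ax": .., "ay": .., "az": .., "hand": ..}, ...]. A call has 1 to 20 rows; each row is the pose to reach, as a shift and turn from the pose commanded when the call began; what a row does not reach only later rows make up. A row lasts 1/12 s, in which the tool goes at most 41.7 mm and 7.16 degrees, less where a joint would pass 70% of its speed; a pose out of reach is approached as far as the arm can. A call with a gripper value outside its range is refused whole. The fingers move at their own pace and stop on an object; "grip_force" is the grip in N (left out, the last holds). Time passes only in rows, so rows that repeat a pose let the fingers close. It gives the time, the measured TCP pose, the force and the opening at its end, in the units of the state.
- ctrl.get_obs(): the state, without advancing time (a new reading comes with each control period).
- cams.snapshot(name): name is "side" or "top"; returns the picture (420x560x3 uint8, red, green, blue); there is no depth.
- cams.calibration(name): a dict with "K" (3x3 intrinsics, pixels), "k1" (the pictures are not rectified: a ray, as slopes to the right and down, at radius r is drawn at 1 + k1 r^2 times it, then the intrinsics apply), "extrinsics" (4x4, takes a point from world to camera coordinates). Camera axes: x right, y down, z forward; pixel columns grow to the right and rows downward; lengths in mm; the calibration is good to about 2 mm. A picture is of the moment at which its call begins. calibration takes no time and is no camera call.
- ctrl.close_job(): hands the job in, once; it reports no verdict.
Trained networks look in the newest picture that a camera, given by its name, has taken for a name from the list of things; names that differ only in an ending like _2 or _b are one class to them, and where a whole thing is asked for, a point or a joint stands for the part that bears it (a point fixed in the world has none). Each returns a list of dicts, best first, with "confidence" (0 to 1); they miss things now and then, are a little off and sometimes report something else, mostly with a low value. They report only what shows in the picture. A call takes as long as a camera call.
- cams.masks_of(camera, target): "pixels" (420x560 bool, what is visible of it) and "point" ([row, column] in pixels, amid what is visible of it).
The state is a dict: "clock": time; "joints": joint angles; "joint_vel": joint speeds; "effort": joint torques, N m; "ee_pos": TCP position; "orientation": TCP orientation; "wrist_force": force on the tool from outside, world axes, zero at the start; "ft_torque": the same for the moment, N m; "grip_width": finger opening in mm.
Only numpy, scipy, OpenCV 4.12 (cv2) and the standard library are available. Lean on these libraries where they do the work, as an engineer would, in place of code of your own. Each camera call takes 0.05 s, during which the arm holds its last target. There are 200 camera calls.

## Working session

There is one attempt and no reset: what is moved stays moved. The work goes in short steps, Python scripts to look and compute and a tool call to move; the robot and the scene stay as the last step left them, time stands still between calls to the robot, and variables do not carry over. Pictures are saved under pics/ and viewed, about 8 in all and at most 12, crops included, and the job is handed in when it is done.

Besides the shell and the picture viewer there is one more tool, called after ">>>" in YAML: its name, and indented under it one key for each argument. arm_command: Moves the arm, as the interface text tells. Its arguments: {"type":"object","properties":{"increments":{"type":"array"},"grip_force":{"type":"number"}},"required":["increments"]}

```bash
mkdir -p pics; ls; python3 - <<'E'
from rig import ctrl,cams
import cv2,numpy as np
for n in("side","top"):
    im=cams.snapshot(n); cv2.imwrite(f"pics/{n}0.png",im[:,:,::-1])
    c=cams.calibration(n); print(n,np.round(c["K"],1).tolist(),c["k1"],np.round(c["extrinsics"],4).tolist())
    for t in("rack","tray","opener","can","bowl","pot","bottle1"):
        for m in cams.masks_of(n,t)[:3]: print(t,round(m["confidence"],2),m["point"],m["pixels"].sum())
print(ctrl.get_obs())
E
```

```text
pics
side [[394.2, 0.0, 279.8], [0.0, 394.2, 208.8], [0.0, 0.0, 1.0]] -0.021686654580164007 [[-0.9668, -0.2554, 0.0086, 612.8427], [-0.1911, 0.7005, -0.6876, 135.8187], [0.1696, -0.6664, -0.7261, 1065.4434], [0.0, 0.0, 0.0, 1.0]]
tray 0.77 [181.7, 295.8] 1284
opener 0.79 [173.3, 249.0] 5561
can 0.58 [206.9, 250.8] 596
bowl 0.86 [122.6, 336.1] 692
pot 0.69 [173.1, 248.5] 5589
pot 0.59 [123.1, 306.1] 563
bottle1 0.97 [135.3, 293.3] 795
bottle1 0.97 [268.8, 291.6] 1306
bottle1 0.9 [247.1, 252.3] 1159
top [[409.7, 0.0, 276.8], [0.0, 409.7, 202.6], [0.0, 0.0, 1.0]] -0.08529560502472858 [[-0.0064, -1.0, -0.0048, 61.3348], [-0.9989, 0.0066, -0.0474, 593.0444], [0.0475, 0.0045, -0.9989, 1241.1815], [0.0, 0.0, 0.0, 1.0]]
rack 0.84 [252.0, 321.5] 2030
rack 0.18 [177.0, 387.9] 530
tray 0.74 [215.5, 214.9] 420
tray 0.64 [188.8, 324.1] 1740
can 0.68 [168.4, 267.0] 470
bowl 0.66 [218.4, 440.6] 1150
bowl 0.19 [146.5, 329.3] 5249
pot 0.61 [184.0, 427.3] 885
bottle1 0.77 [178.1, 385.8] 500
bottle1 0.63 [216.3, 215.3] 379
bottle1 0.58 [181.6, 227.6] 428
{'clock': 0.8, 'joints': array([-8.67392825e-01,  3.84661807e-01,  7.87566356e-03, -1.86723237e-05,
       -1.19399620e+00, -2.58579139e-01]), 'joint_vel': array([-4.68176367e-05, -5.09368339e-04,  1.04194296e-03, -3.70626459e-04,
        6.83797330e-04, -3.03910560e-04]), 'effort': array([-1.28401643e-03, -3.92029631e+01,  1.88606179e+01,  4.19040263e+00,
       -2.43365503e-04,  1.65845211e-05]), 'ee_pos': array([ 268.93423886, -564.14128845,  231.32283325]), 'orientation': array([-0.34883917,  1.54247991,  0.34883227]), 'wrist_force': array([ 0.36198731,  0.32407338, -0.12284895]), 'ft_torque': array([ 0.01108977,  0.01112142, -0.01853285]), 'grip_width': 85.47082922441378}
```

```bash
python3 - <<'E'
import cv2
for n,(a,b,c,d) in {"side":(60,330,150,420),"top":(110,300,170,490)}.items():
    im=cv2.imread(f"pics/{n}0.png")[a:b,c:d]; cv2.imwrite(f"pics/{n}0c.png",cv2.resize(im,None,fx=2.2 if n=="side" else 2.5,fy=2.2 if n=="side" else 2.5,interpolation=2))
E
```

```text
(no output)
```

View pics/side0c.png

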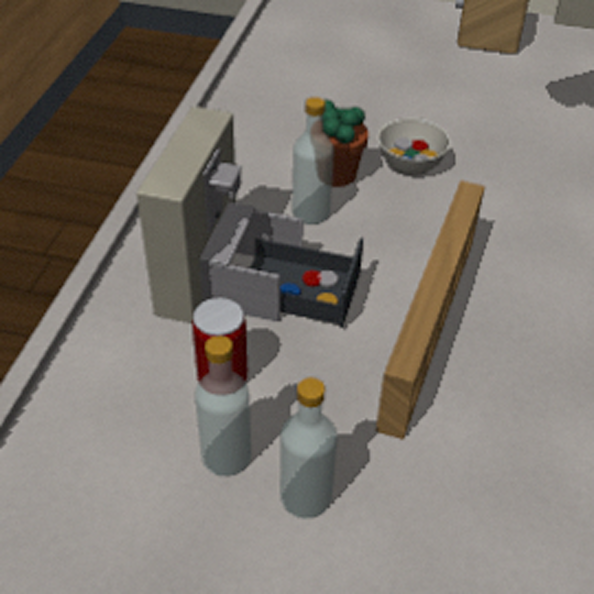

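View pics/top0c.png

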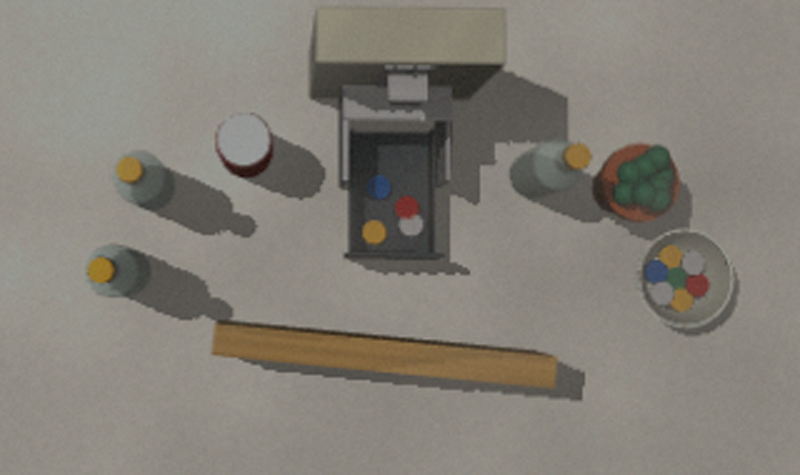

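The top view shows the standing rack, its upper face with crop corners at about (217,321), (212,354), (557,357) and (554,387). The tray is pulled out, with its panel's top edge at about (345,257)–(443,256). The side view shows the same rack top and the panel's top corner at about (361,240). The bottles, can, bowl and pot are clear of the middle.

```bash
cat > h.py <<'E'
import numpy as np,cv2
from rig import cams
def ray(n,u,v):
    c=cams.calibration(n);K=np.array(c["K"]);E=np.array(c["extrinsics"])
    p=cv2.undistortPoints(np.array([[[u,v]]],float),K,np.array([c["k1"],0,0,0.]))[0,0]
    R,t=E[:3,:3],E[:3,3]; d=R.T@np.array([p[0],p[1],1]); return -R.T@t,d/np.linalg.norm(d)
def plane(n,u,v,z):
    o,d=ray(n,u,v); return o+d*(z-o[2])/d[2]
def tri(a,b):
    (o,d),(p,e)=ray(*a),ray(*b)
    s=np.linalg.lstsq(np.c_[d,-e],p-o,rcond=None)[0]
    x,y=o+d*s[0],p+e*s[1]; return (x+y)/2,np.linalg.norm(x-y)
E
python3 - <<'E'
from h import *
T=lambda x,y:("top",170+x/2.5-.3,110+y/2.5-.3)
S=lambda x,y:("side",150+x/2.2-.3,60+y/2.2-.3)
np.set_printoptions(precision=1,suppress=True)
for k,p in dict(rl_far=(217,321),rl_near=(212,354),rr_far=(557,357),rr_near=(554,387)).items(): print(k,plane(*T(*p),110))
for k,p in dict(rr_far=(462,183),rr_near=(484,188),rl_far=(385,372),rl_near=(410,380)).items(): print("S",k,plane(*S(*p),110))
print("tri rr_near",tri(T(554,387),S(484,188)),"rl_near",tri(T(212,354),S(410,380)))
for p in((345,257),(443,256)): print("tray",plane(*T(*p),76))
for p in((361,240),(348,298)): print("Stray",plane(*S(*p),76))
print("tri",tri(T(443,256),S(361,240)))
for k,p,z in(("b3cap",(577,156),200),("b1cap",(128,170),200),("b2cap",(100,270),200),("bowlL",(642,278),50),("can",(244,143),115),("openertip",(390,100),161),("openerR",(428,100),161),("pierL",(315,62),215),("pierR",(505,64),215)): print(k,plane(*T(*p),z))
E
```

```text
rl_far [489.1 115.1 110. ]
rl_near [452.  120.9 110. ]
rr_far [ 445.3 -269.8  110. ]
rr_near [ 411.4 -265.9  110. ]
S rr_far [ 444.4 -259.6  110. ]
S rr_near [ 412.8 -256.4  110. ]
S rl_far [487.  118.6 110. ]
S rl_near [457.5 122.9 110. ]
tri rr_near (array([ 411.5, -268.1,  101.6]), np.float64(2.003913866682861)) rl_near (array([454.7, 121.3, 108.6]), np.float64(5.682893322632491))
tray [561.2 -32.5  76. ]
tray [ 561.5 -146.9   76. ]
Stray [ 564.4 -139.    76. ]
Stray [558.  -22.3  76. ]
tri (array([ 563.6, -147.8,   68.6]), np.float64(3.879107317698759))
b3cap [ 663.1 -270.1  200. ]
b1cap [651.1 203.  200. ]
b2cap [546.3 232.4 200. ]
bowlL [ 533.9 -391.4   50. ]
can [690.2  83.4 115. ]
openertip [730.2 -77.4 161. ]
openerR [ 730. -119.  161.]
pierL [761.    6.4 215. ]
pierR [ 758.2 -192.1  215. ]
```

```bash
python3 - <<'E'
from rig import ctrl
from scipy.spatial.transform import Rotation as R
import numpy as np
r=R.from_rotvec(ctrl.get_obs()["orientation"]).as_matrix(); print(r.round(3))
print("jaw yaw",np.degrees(np.arctan2(r[1,1],r[0,1])))
E
```

```text
[[ 0.    -0.43   0.903]
 [ 0.     0.903  0.43 ]
 [-1.    -0.     0.   ]]
jaw yaw 115.4861650147913
```

>>> arm_command:
  increments:
    - {"tz": 20, "hand": 1}
    - {"tx": 20, "ty": 30, "tz": 40, "az": -3, "hand": 1}
    - {"tx": 38, "ty": 65, "tz": 40, "az": -6, "hand": 1}
    - {"tx": 56, "ty": 100, "tz": 40, "az": -9, "hand": 1}
    - {"tx": 74, "ty": 135, "tz": 40, "az": -12, "hand": 1}
    - {"tx": 92, "ty": 170, "tz": 40, "az": -15, "hand": 1}
    - {"tx": 110, "ty": 205, "tz": 40, "az": -18, "hand": 1}
    - {"tx": 128, "ty": 240, "tz": 40, "az": -21, "hand": 1}
    - {"tx": 146, "ty": 275, "tz": 40, "az": -24, "hand": 1}
    - {"tx": 164, "ty": 310, "tz": 40, "az": -25.5, "hand": 1}
    - {"tx": 182, "ty": 345, "tz": 40, "az": -25.5, "hand": 1}
    - {"tx": 200, "ty": 380, "tz": 40, "az": -25.5, "hand": 1}
    - {"tx": 218, "ty": 415, "tz": 40, "az": -25.5, "hand": 1}
    - {"tx": 236, "ty": 450, "tz": 40, "az": -25.5, "hand": 1}
    - {"tx": 251, "ty": 476, "tz": 40, "az": -25.5, "hand": 1}
    - {"tx": 251, "ty": 476, "tz": 40, "az": -25.5, "hand": 1}
    - {"tx": 251, "ty": 476, "tz": 40, "az": -25.5, "hand": 1}
    - {"tx": 251, "ty": 476, "tz": 40, "az": -25.5, "hand": 1}

```text
invalid input
```

>>> arm_command:
  increments:
    - {"tx": 0, "ty": 0, "tz": 20, "ax": 0, "ay": 0, "az": 0, "hand": 1}
    - {"tx": 20, "ty": 30, "tz": 40, "ax": 0, "ay": 0, "az": -3, "hand": 1}
    - {"tx": 38, "ty": 65, "tz": 40, "ax": 0, "ay": 0, "az": -6, "hand": 1}
    - {"tx": 56, "ty": 100, "tz": 40, "ax": 0, "ay": 0, "az": -9, "hand": 1}
    - {"tx": 74, "ty": 135, "tz": 40, "ax": 0, "ay": 0, "az": -12, "hand": 1}
    - {"tx": 92, "ty": 170, "tz": 40, "ax": 0, "ay": 0, "az": -15, "hand": 1}
    - {"tx": 110, "ty": 205, "tz": 40, "ax": 0, "ay": 0, "az": -18, "hand": 1}
    - {"tx": 128, "ty": 240, "tz": 40, "ax": 0, "ay": 0, "az": -21, "hand": 1}
    - {"tx": 146, "ty": 275, "tz": 40, "ax": 0, "ay": 0, "az": -24, "hand": 1}
    - {"tx": 164, "ty": 310, "tz": 40, "ax": 0, "ay": 0, "az": -25.5, "hand": 1}
    - {"tx": 182, "ty": 345, "tz": 40, "ax": 0, "ay": 0, "az": -25.5, "hand": 1}
    - {"tx": 200, "ty": 380, "tz": 40, "ax": 0, "ay": 0, "az": -25.5, "hand": 1}
    - {"tx": 218, "ty": 415, "tz": 40, "ax": 0, "ay": 0, "az": -25.5, "hand": 1}
    - {"tx": 236, "ty": 450, "tz": 40, "ax": 0, "ay": 0, "az": -25.5, "hand": 1}
    - {"tx": 251, "ty": 476, "tz": 40, "ax": 0, "ay": 0, "az": -25.5, "hand": 1}
    - {"tx": 251, "ty": 476, "tz": 40, "ax": 0, "ay": 0, "az": -25.5, "hand": 1}
    - {"tx": 251, "ty": 476, "tz": 40, "ax": 0, "ay": 0, "az": -25.5, "hand": 1}

```text
clock: 2.22
ee_pos: [520.5, -86.7, 271.1]
orientation: [-0.002, 1.571, 0.002]
wrist_force: [-0.1, -0.3, -0.1]
grip_width: -0.4
```

>>> arm_command:
  increments:
    - {"tx": 0, "ty": 0, "tz": -38, "ax": 0, "ay": 0, "az": 0, "hand": 1}
    - {"tx": 0, "ty": 0, "tz": -76, "ax": 0, "ay": 0, "az": 0, "hand": 1}
    - {"tx": 0, "ty": 0, "tz": -114, "ax": 0, "ay": 0, "az": 0, "hand": 1}
    - {"tx": 0, "ty": 0, "tz": -150, "ax": 0, "ay": 0, "az": 0, "hand": 1}
    - {"tx": 0, "ty": 0, "tz": -180, "ax": 0, "ay": 0, "az": 0, "hand": 1}
    - {"tx": 0, "ty": 0, "tz": -205, "ax": 0, "ay": 0, "az": 0, "hand": 1}
    - {"tx": 0, "ty": 0, "tz": -216, "ax": 0, "ay": 0, "az": 0, "hand": 1}
    - {"tx": 0, "ty": 0, "tz": -216, "ax": 0, "ay": 0, "az": 0, "hand": 1}
    - {"tx": 10, "ty": 0, "tz": -216, "ax": 0, "ay": 0, "az": 0, "hand": 1}
    - {"tx": 18, "ty": 0, "tz": -216, "ax": 0, "ay": 0, "az": 0, "hand": 1}
    - {"tx": 24, "ty": 0, "tz": -216, "ax": 0, "ay": 0, "az": 0, "hand": 1}
    - {"tx": 30, "ty": 0, "tz": -216, "ax": 0, "ay": 0, "az": 0, "hand": 1}
    - {"tx": 36, "ty": 0, "tz": -216, "ax": 0, "ay": 0, "az": 0, "hand": 1}
    - {"tx": 42, "ty": 0, "tz": -216, "ax": 0, "ay": 0, "az": 0, "hand": 1}
    - {"tx": 48, "ty": 0, "tz": -216, "ax": 0, "ay": 0, "az": 0, "hand": 1}
    - {"tx": 54, "ty": 0, "tz": -216, "ax": 0, "ay": 0, "az": 0, "hand": 1}
    - {"tx": 60, "ty": 0, "tz": -216, "ax": 0, "ay": 0, "az": 0, "hand": 1}
    - {"tx": 60, "ty": 0, "tz": -216, "ax": 0, "ay": 0, "az": 0, "hand": 1}

```text
clock: 3.72
ee_pos: [581.6, -88.1, 55.2]
orientation: [0.0, 1.569, -0.0]
wrist_force: [-0.3, 0.1, 0.4]
grip_width: -0.1
```

```bash
python3 - <<'E'
from rig import cams
import cv2
im=cams.snapshot("side")[60:330,150:420,::-1]
cv2.imwrite("pics/side1.png",cv2.resize(im,None,fx=2.2,fy=2.2,interpolation=2))
E
```

```text
(no output)
```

View pics/side1.png

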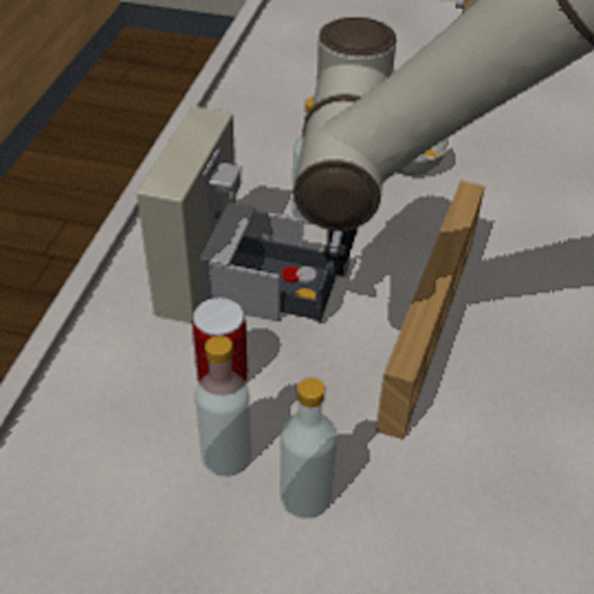

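The fingers are on the tray panel, around (345,255) in the crop. The panel has moved in and the rack stands untouched.

>>> arm_command:
  increments:
    - {"tx": 7, "ty": 0, "tz": 0, "ax": 0, "ay": 0, "az": 0, "hand": 1}
    - {"tx": 14, "ty": 0, "tz": 0, "ax": 0, "ay": 0, "az": 0, "hand": 1}
    - {"tx": 21, "ty": 0, "tz": 0, "ax": 0, "ay": 0, "az": 0, "hand": 1}
    - {"tx": 28, "ty": 0, "tz": 0, "ax": 0, "ay": 0, "az": 0, "hand": 1}
    - {"tx": 34, "ty": 0, "tz": 0, "ax": 0, "ay": 0, "az": 0, "hand": 1}
    - {"tx": 38, "ty": 0, "tz": 0, "ax": 0, "ay": 0, "az": 0, "hand": 1}
    - {"tx": 42, "ty": 0, "tz": 0, "ax": 0, "ay": 0, "az": 0, "hand": 1}
    - {"tx": 45, "ty": 0, "tz": 0, "ax": 0, "ay": 0, "az": 0, "hand": 1}
    - {"tx": 48, "ty": 0, "tz": 0, "ax": 0, "ay": 0, "az": 0, "hand": 1}

```text
clock: 4.52
ee_pos: [627.5, -88.2, 55.1]
orientation: [0.0, 1.573, -0.0]
wrist_force: [-9.1, -1.1, 4.1]
grip_width: 0.0
```

>>> arm_command:
  increments:
    - {"tx": 2, "ty": 0, "tz": 0, "ax": 0, "ay": 0, "az": 0, "hand": 1}
    - {"tx": 4, "ty": 0, "tz": 0, "ax": 0, "ay": 0, "az": 0, "hand": 1}
    - {"tx": 6, "ty": 0, "tz": 0, "ax": 0, "ay": 0, "az": 0, "hand": 1}

```text
clock: 4.77
ee_pos: [627.4, -88.3, 55.1]
orientation: [0.001, 1.586, -0.001]
wrist_force: [-18.7, 3.0, 13.3]
grip_width: 0.1
```

>>> arm_command:
  increments:
    - {"tx": 0, "ty": 0, "tz": 0, "ax": 0, "ay": 0, "az": 0, "hand": 1}
    - {"tx": 0, "ty": 0, "tz": 0, "ax": 0, "ay": 0, "az": 0, "hand": 1}
    - {"tx": -20, "ty": 0, "tz": 0, "ax": 0, "ay": 0, "az": 0, "hand": 1}
    - {"tx": -50, "ty": 0, "tz": 0, "ax": 0, "ay": 0, "az": 0, "hand": 1}
    - {"tx": -85, "ty": 0, "tz": 10, "ax": 0, "ay": 0, "az": 0, "hand": 1}
    - {"tx": -105, "ty": 0, "tz": 40, "ax": 0, "ay": 0, "az": 0, "hand": 1}
    - {"tx": -110, "ty": 0, "tz": 80, "ax": 0, "ay": 0, "az": 0, "hand": 1}
    - {"tx": -110, "ty": 0, "tz": 120, "ax": 0, "ay": 0, "az": 0, "hand": 1}
    - {"tx": -115, "ty": 0, "tz": 160, "ax": 0, "ay": 0, "az": 0, "hand": 1}
    - {"tx": -140, "ty": 0, "tz": 180, "ax": 0, "ay": 0, "az": 0, "hand": 1}
    - {"tx": -175, "ty": 4, "tz": 180, "ax": 0, "ay": 0, "az": 0, "hand": 1}
    - {"tx": -210, "ty": 8, "tz": 180, "ax": 0, "ay": 0, "az": -2, "hand": 1}
    - {"tx": -240, "ty": 12, "tz": 180, "ax": 0, "ay": 0, "az": -6, "hand": 1}
    - {"tx": -255, "ty": 15, "tz": 180, "ax": 0, "ay": 0, "az": -6, "hand": 1}
    - {"tx": -255, "ty": 15, "tz": 180, "ax": 0, "ay": 0, "az": -6, "hand": 1}
    - {"tx": -255, "ty": 15, "tz": 180, "ax": 0, "ay": 0, "az": -6, "hand": 1}

```text
clock: 6.1
ee_pos: [379.7, -72.8, 236.6]
orientation: [0.082, 1.564, -0.08]
wrist_force: [0.1, 0.1, -0.1]
grip_width: 0.0
```

```bash
python3 - <<'E'
from rig import cams
import cv2
im=cams.snapshot("side")[60:330,150:420,::-1]
cv2.imwrite("pics/side2.png",cv2.resize(im,None,fx=2.2,fy=2.2,interpolation=2))
E
```

```text
(no output)
```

View pics/side2.png

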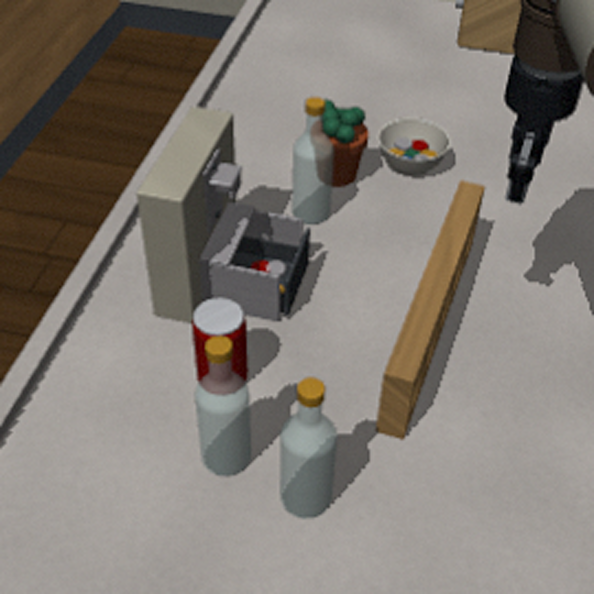

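```bash
python3 - <<'E'
from h import *
import cv2
im=cams.snapshot("top")[130:270,230:400,::-1]
cv2.imwrite("pics/top1.png",cv2.resize(im,None,fx=4.2,fy=4.2,interpolation=2))
E
```

```text
(no output)
```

View pics/top1.png

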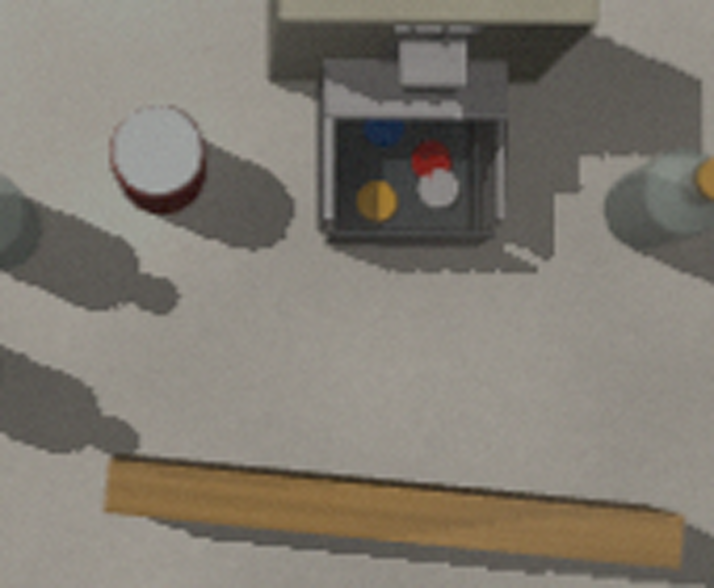

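The tray is flush with the housing: its panel front is at row ~242 of the crop, beside the side walls' ends. It also stopped hard at 18 N. The rack still stands where it was, with its top's near-edge midpoint at about (395,540).

>>> arm_command:
  increments:
    - {"tx": 0, "ty": 0, "tz": -35, "ax": 0, "ay": 0, "az": 0, "hand": 1}
    - {"tx": 0, "ty": 0, "tz": -70, "ax": 0, "ay": 0, "az": 0, "hand": 1}
    - {"tx": 0, "ty": 0, "tz": -105, "ax": 0, "ay": 0, "az": 0, "hand": 1}
    - {"tx": 0, "ty": 0, "tz": -128, "ax": 0, "ay": 0, "az": 0, "hand": 1}
    - {"tx": 0, "ty": 0, "tz": -135, "ax": 0, "ay": 0, "az": 0, "hand": 1}
    - {"tx": 8, "ty": -1, "tz": -135, "ax": 0, "ay": 0, "az": 0, "hand": 1}
    - {"tx": 16, "ty": -2, "tz": -135, "ax": 0, "ay": 0, "az": 0, "hand": 1}
    - {"tx": 22, "ty": -2, "tz": -135, "ax": 0, "ay": 0, "az": 0, "hand": 1}
    - {"tx": 26, "ty": -3, "tz": -135, "ax": 0, "ay": 0, "az": 0, "hand": 1}
    - {"tx": 29, "ty": -3, "tz": -135, "ax": 0, "ay": 0, "az": 0, "hand": 1}
    - {"tx": 32, "ty": -3, "tz": -135, "ax": 0, "ay": 0, "az": 0, "hand": 1}
    - {"tx": 35, "ty": -4, "tz": -135, "ax": 0, "ay": 0, "az": 0, "hand": 1}
    - {"tx": 38, "ty": -4, "tz": -135, "ax": 0, "ay": 0, "az": 0, "hand": 1}
    - {"tx": 41, "ty": -4, "tz": -135, "ax": 0, "ay": 0, "az": 0, "hand": 1}
    - {"tx": 44, "ty": -5, "tz": -135, "ax": 0, "ay": 0, "az": 0, "hand": 1}
    - {"tx": 47, "ty": -5, "tz": -135, "ax": 0, "ay": 0, "az": 0, "hand": 1}
    - {"tx": 50, "ty": -5, "tz": -135, "ax": 0, "ay": 0, "az": 0, "hand": 1}

```text
clock: 7.62
ee_pos: [428.9, -78.3, 100.3]
orientation: [0.082, 1.57, -0.083]
wrist_force: [-1.4, -0.2, 1.2]
grip_width: 0.2
```

>>> arm_command:
  increments:
    - {"tx": 3, "ty": 0, "tz": 1, "ax": 0, "ay": 0, "az": 0, "hand": 1}
    - {"tx": 6, "ty": -1, "tz": 1, "ax": 0, "ay": 0, "az": 0, "hand": 1}
    - {"tx": 9, "ty": -1, "tz": 2, "ax": 0, "ay": 0, "az": 0, "hand": 1}
    - {"tx": 12, "ty": -1, "tz": 2, "ax": 0, "ay": 0, "az": 0, "hand": 1}
    - {"tx": 15, "ty": -2, "tz": 3, "ax": 0, "ay": 0, "az": 0, "hand": 1}
    - {"tx": 18, "ty": -2, "tz": 3, "ax": 0, "ay": 0, "az": 0, "hand": 1}
    - {"tx": 21, "ty": -2, "tz": 4, "ax": 0, "ay": 0, "az": 0, "hand": 1}
    - {"tx": 24, "ty": -3, "tz": 4, "ax": 0, "ay": 0, "az": 0, "hand": 1}
    - {"tx": 27, "ty": -3, "tz": 4, "ax": 0, "ay": 0, "az": 0, "hand": 1}
    - {"tx": 30, "ty": -3, "tz": 4, "ax": 0, "ay": 0, "az": 0, "hand": 1}
    - {"tx": 33, "ty": -4, "tz": 4, "ax": 0, "ay": 0, "az": 0, "hand": 1}
    - {"tx": 36, "ty": -4, "tz": 4, "ax": 0, "ay": 0, "az": 0, "hand": 1}
    - {"tx": 39, "ty": -4, "tz": 4, "ax": 0, "ay": 0, "az": 0, "hand": 1}
    - {"tx": 39, "ty": -4, "tz": 4, "ax": 0, "ay": 0, "az": 0, "hand": 1}

```text
clock: 8.78
ee_pos: [468.7, -82.1, 104.3]
orientation: [0.082, 1.569, -0.082]
wrist_force: [-0.3, 0.5, -0.5]
grip_width: -0.3
```

```bash
python3 - <<'E'
from rig import cams
import cv2
im=cams.snapshot("side")[60:330,150:420,::-1]
cv2.imwrite("pics/side3.png",cv2.resize(im,None,fx=2.2,fy=2.2,interpolation=2))
E
```

```text
(no output)
```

View pics/side3.png

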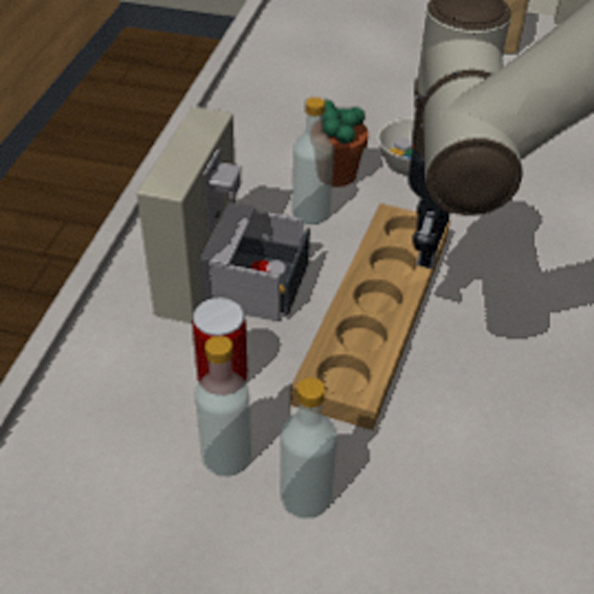

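The rack lies flat with its slots up, spanning about (295,400) to (450,230) in the crop. The tray is still home and the bystanders have not moved. I'll retreat upwards and then check.

>>> arm_command:
  increments:
    - {"tx": 0, "ty": 0, "tz": 35, "ax": 0, "ay": 0, "az": 0, "hand": 1}
    - {"tx": -10, "ty": 0, "tz": 70, "ax": 0, "ay": 0, "az": 0, "hand": 1}
    - {"tx": -40, "ty": 0, "tz": 95, "ax": 0, "ay": 0, "az": 0, "hand": 1}
    - {"tx": -70, "ty": 0, "tz": 120, "ax": 0, "ay": 0, "az": 0, "hand": 1}
    - {"tx": -90, "ty": 0, "tz": 130, "ax": 0, "ay": 0, "az": 0, "hand": 1}
    - {"tx": -90, "ty": 0, "tz": 130, "ax": 0, "ay": 0, "az": 0, "hand": 1}
    - {"tx": -90, "ty": 0, "tz": 130, "ax": 0, "ay": 0, "az": 0, "hand": 1}
    - {"tx": -90, "ty": 0, "tz": 130, "ax": 0, "ay": 0, "az": 0, "hand": 1}

```text
clock: 9.5
ee_pos: [378.0, -82.1, 234.1]
orientation: [0.083, 1.569, -0.082]
wrist_force: [0.7, -0.2, -0.5]
grip_width: 0.0
```

```bash
python3 - <<'E'
from rig import cams
import cv2
im=cams.snapshot("top")[110:300,170:490,::-1]
cv2.imwrite("pics/top2.png",cv2.resize(im,None,fx=2.5,fy=2.5,interpolation=2))
E
```

```text
(no output)
```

View pics/top2.png

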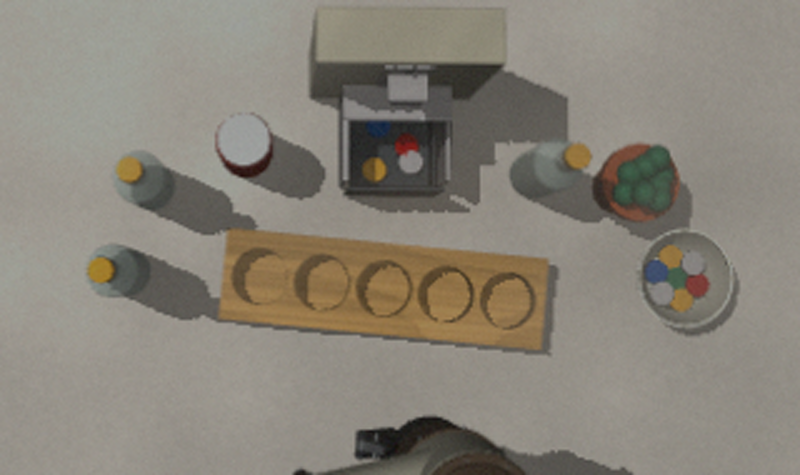

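The rack is flat with its slots up, crop corners at (228,228), (549,258), (220,320) and (546,350). All bystanders are at the same pixels as at the start, and the arm is clear.

```bash
python3 - <<'E'
from h import *
from rig import ctrl
P=[plane("top",170+x/2.5-.3,110+y/2.5-.3,36) for x,y in((228,228),(549,258),(220,320),(546,350))]
c=np.mean(P,0);c[2]=18; d=np.linalg.norm(c-[449.5,-75,55]); print(c,"moved",d)
if d<120: print(ctrl.close_job())
E
```

```text
[523.17652161 -84.65224288  18.        ] moved 83.00840698133398
the job is handed in; nothing more can be done
None
```

The catch tray is pushed home and the rack lies flat on its base with its slots up. I handed the job in at about 9.6 s on the robot's clock; it gave no verdict.

- **Tray:** I pushed it with the shut fingertips. The tip stopped advancing at x = 627.5 mm while the force rose from 9 to about 19 N. Both camera views then showed the panel about flush with the housing, while the rack still stood. I did not measure the remaining tray gap to within 5 mm; the hard stop is the evidence that it is home.
- **Rack:** I tipped it with a slow push on the strip near its upper edge; the reading at contact was about 1.4 N. Its centre moved about 83 mm, against the 85 mm expected and the 140 mm limit.
- **Bystanders and arm:** By eye, the bottles, can, bowl and plant sit at the same pixels as at the start. The arm was clear of everything, with the tool at z = 234 mm.

No check failed. The two-view height of one rack corner came out at 101.6 mm rather than 110 mm, and one tray corner at 68.6 mm rather than 76 mm. Those pixels were picked by hand, so I used the stated heights instead.

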